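# Weed out the seized clamp

## Task

One of the three alike steel clamps on the blue mat has a seized hinge: find it by gently squeezing the handles together, without forcing any clamp (25 N at most). Lay the seized clamp, open as it is, flat in the red repair tray, and lay the two free ones, squeezed shut, flat in the grey stock tray. Leave the jar, the dropper bottle and the slide box where they stand.

Things in the scene. Friction and masses are not known exactly. Their poses are not given: they have to be found in the camera images.
- clamp_a_hub (a point): centre of the pivot disc (19 mm across, 11 mm high; point 5.5 mm above the underside) of the first steel scissors clamp; all three look alike, lie flat, 132 mm long, 75 g. z: pivot axis, up. x: from the pivot towards the finger rings along the mid-line when shut; at hinge angle q the mid-line is turned by +q/2 about z from x
- clamp_a: first clamp; axes as its hub point, origin under the pivot. Along the mid-line from the pivot: two straight shanks 6 mm wide, 8 mm high, 5 to 50 mm off, then two 23 mm finger rings centred 74 mm off; jaws reach 49 mm the other way. Width over both shanks 30 mm off the pivot: 16 mm shut, 31 mm at 0.5 rad; over the rings 46 and 82 mm. Centre of mass about 24 mm off the pivot towards the rings
- clamp_a_hinge (a joint): hinge angle of the first clamp, rad: 0 shut, 0.52 widest; starts 0.46 to 0.52. A free hinge shuts under about 1 to 2 N squeezed across the shanks 30 mm off the pivot and stays where it is left; the seized one stays rigid
- clamp_b_hub (a point): the same point and axes of the second clamp (see clamp_a_hub)
- clamp_b: the second clamp, same shape and axes as clamp_a
- clamp_b_hinge (a joint): hinge angle of the second clamp (see clamp_a_hinge)
- clamp_c_hub (a point): the same point and axes of the third clamp (see clamp_a_hub)
- clamp_c: the third clamp, same shape and axes as clamp_a
- clamp_c_hinge (a joint): hinge angle of the third clamp (see clamp_a_hinge)
- stock_tray: grey stock tray, fixed, origin at the centre of its underside, 200 mm (its x) by 160 mm (its y) outside, walls 4 mm thick and 24 mm high, floor 4 mm thick; long enough for a clamp along x and wide enough for two side by side
- repair_tray: red repair tray, fixed, origin at the centre of its underside, 200 mm (its x) by 160 mm (its y) outside, walls 4 mm thick and 24 mm high, floor 4 mm thick; long enough for a clamp along x and wide enough for two side by side
- jar: bystander: amber specimen jar with red lid, 48 mm across, 55 mm high, loose; origin under its centre
- dropper: bystander: small amber dropper bottle with white cap, 32 mm across, 65 mm high, loose; origin under its centre
- slide_box: bystander: white slide box 45 by 85 by 28 mm, loose; origin under its centre
There are look-alikes about, which are no part of the job. What is shaped like the clamp_c but green or pink is not meant.

How it is judged:
At the end, for the whole second after the job is handed in: The seized clamp lies in the red tray, still open (over 0.38 rad); the other two lie in the grey tray, shut (under 0.1 rad). Each lies flat (0.12 rad), pivot centre under 18 mm above the tray's underside and within 75 mm (x) and 68 mm (y) of its centre, at rest (((x of clamp_a_hub in the frame of repair_tray between -0.075 and 0.075 m and y of clamp_a_hub in the frame of repair_tray between -0.068 and 0.068 m and z of clamp_a_hub in the frame of repair_tray below 0.018 m and angle between each of clamp_a_hub, clamp_b_hub, clamp_c_hub's own z axis and vertical below 0.12 rad and value of joint clamp_a_hinge above 0.38 rad and x of clamp_b_hub in the frame of stock_tray between -0.075 and 0.075 m and y of clamp_b_hub in the frame of stock_tray between -0.068 and 0.068 m and z of each of clamp_b_hub, clamp_c_hub in the frame of stock_tray below 0.018 m and value of joint each of clamp_b_hinge, clamp_c_hinge below 0.1 rad and x of clamp_c_hub in the frame of stock_tray between -0.075 and 0.075 m and y of clamp_c_hub in the frame of stock_tray between -0.068 and 0.068 m) or (x of clamp_b_hub in the frame of repair_tray between -0.075 and 0.075 m and y of clamp_b_hub in the frame of repair_tray between -0.068 and 0.068 m and z of clamp_b_hub in the frame of repair_tray below 0.018 m and angle between each of clamp_b_hub, clamp_a_hub, clamp_c_hub's own z axis and vertical below 0.12 rad and value of joint clamp_b_hinge above 0.38 rad and x of clamp_a_hub in the frame of stock_tray between -0.075 and 0.075 m and y of clamp_a_hub in the frame of stock_tray between -0.068 and 0.068 m and z of each of clamp_a_hub, clamp_c_hub in the frame of stock_tray below 0.018 m and value of joint each of clamp_a_hinge, clamp_c_hinge below 0.1 rad and x of clamp_c_hub in the frame of stock_tray between -0.075 and 0.075 m and y of clamp_c_hub in the frame of stock_tray between -0.068 and 0.068 m) or (x of clamp_c_hub in the frame of repair_tray between -0.075 and 0.075 m and y of clamp_c_hub in the frame of repair_tray between -0.068 and 0.068 m and z of clamp_c_hub in the frame of repair_tray below 0.018 m and angle between each of clamp_c_hub, clamp_a_hub, clamp_b_hub's own z axis and vertical below 0.12 rad and value of joint clamp_c_hinge above 0.38 rad and x of clamp_a_hub in the frame of stock_tray between -0.075 and 0.075 m and y of clamp_a_hub in the frame of stock_tray between -0.068 and 0.068 m and z of each of clamp_a_hub, clamp_b_hub in the frame of stock_tray below 0.018 m and value of joint each of clamp_a_hinge, clamp_b_hinge below 0.1 rad and x of clamp_b_hub in the frame of stock_tray between -0.075 and 0.075 m and y of clamp_b_hub in the frame of stock_tray between -0.068 and 0.068 m)) and linear speed of each of clamp_a, clamp_b, clamp_c below 0.03 m/s); the robot touches nothing.
It fails at once if the jar is moved by more than 25 mm (distance of jar from where it was at the start of the episode above 0.025 m).
It fails at once if the dropper bottle is moved by more than 25 mm (distance of dropper from where it was at the start of the episode above 0.025 m).
It fails at once if the slide box is moved by more than 25 mm (distance of slide_box from where it was at the start of the episode above 0.025 m).
It fails at once if a clamp is forced: the fingers press on it with more than 80 N in all (40 N a finger) (contact force between the fingers and clamp_a above 80 N or contact force between the fingers and clamp_b above 80 N or contact force between the fingers and clamp_c above 80 N).
It also fails if it takes over 72 s, if anything falls off the work surface, if the arm or the gripper's body presses on something with over 40 N, if the wrist force passes 120 N, or if a joint passes its speed limit or range.

## Robot

A 7-joint arm with a two-finger parallel gripper is mounted at the origin on the work surface. World frame = base frame: x ahead of the robot, y to its left, z up, the work surface at z = 0. Lengths are in m, angles in rad, forces in N, time in s.
With the tool pointing down it reaches from about 0.425 to 0.825 m from the base axis. Payload 3.6 kg.
Tool frame: the origin (TCP) lies midway between the tips of the shut fingers; the grasp point (between the pads) lies 19 mm behind it; z points along the fingers, y is the line along which they close (so a half turn about z gives the same grasp; the last joint's range is limited). The gripper opens to 93 mm and grips with 3 to 60 N. Pads are 15 mm wide; open, the fingers measure 128 mm over their backs; the gripper's body (75 mm by 188 mm) begins 65 mm behind the grasp point.
Start: joints at [1.163, 0.615, -0.013, 1.423, 0.008, 1.103, -0.04], TCP at [0.242, -0.603, 0.219] pointing down, gripper open.
Joint ranges: [-3.12, 3.12], [-0.3, 2.06], [-1.34, 1.32], [0.26, 2.42], [-1.36, 4.5], [0.01, 1.98], [-2.84, 2.84]. Speed limits (rad/s): [2.79, 2.79, 3.14, 3.14, 3.14, 3.14, 3.14].

## Interface

Orientations are given as a 3x3 rotation matrix whose columns are the frame's x, y, z axes.
In Python, from cell import bot gives the robot as it stands. The module is installed in compiled form; this text tells all that it offers.
- The arm moves only by the tool step_arm, never from a script. Its argument "series" is one flat list of numbers, 5 for each row, row after row: the closure, from 0 (fully open) to 1 (shut), then the shift along the tool's x, y, z in units of 40 mm (1.0 is 40 mm), then the turn about the tool's z in rad. A call has 1 to 5 rows; each row is the pose to reach, as a shift and turn from the pose commanded when the call began, along the tool's axes at that moment; what a row does not reach only later rows make up. A row lasts 1/10 s, in which the tool goes at most 50 mm and 8.59 degrees, less where a joint would pass 70% of its speed; a pose out of reach is approached as far as the arm can. A call with a gripper value outside its range is refused whole. The fingers move at their own pace and stop on an object; the grip force is fixed at half the most. Time passes only in rows, so rows that repeat a pose let the fingers close. It gives the time, the measured TCP pose, the force, the opening and the grip force at its end, in the units of the state.
- bot.state(): the state, without advancing time (a new reading comes with each control period).
- bot.camera(name): name is "scene" or "top" or "wrist"; returns a dict with "color" (420x560x3 uint8, red, green, blue), "fx", "fy", "cx", "cy" (pixels), "rvec" (rotation vector, rad) and "tvec" (3), from world to camera coordinates, as OpenCV has them. Camera axes: x right, y down, z forward; pixel columns grow to the right and rows downward; lengths in m; the calibration is good to about 2 mm. The wrist camera is an equidistant fisheye: a pixel r from the principal point sees the ray r / f radians off the axis. A picture is of the moment at which its call begins. There is no depth.
- bot.hand_in(): hands the job in; it is judged then, once.
The state is a dict: "clock": time; "qpos": joint angles; "dq": joint speeds; "joint_efforts": joint torques, N m; "position": TCP position; "tool_rot": TCP orientation; "force": force on the tool from outside, world axes, zero at the start; "torque": the same for the moment, N m; "grip_width": finger opening in m; "finger_force": force on a finger pad.
Only numpy, scipy, OpenCV 4.12 (cv2) and the standard library are available. Lean on these libraries where they do the work, as an engineer would, in place of code of your own. Each camera call takes 0.05 s, during which the arm holds its last target. There are 200 camera calls.

## Working session

There is one attempt and no reset: what is moved stays moved. The work goes in short steps, Python scripts to look and compute and a tool call to move; the robot and the scene stay as the last step left them, time stands still between calls to the robot, and variables do not carry over. Pictures are saved under pics/ and viewed, at most 10 in all, crops included, and the job is handed in when it is done.

Besides the shell and the picture viewer there is one more tool, called after "Request:" by a JSON object that holds its "api" and its "payload". step_arm: Moves the arm, as the interface text tells. Its arguments: {"type":"object","properties":{"series":{"type":"array"}},"required":["series"]}

```bash
mkdir -p pics; python3 - <<'E'
from cell import bot
import cv2,numpy as np
for n in ["top","scene"]:
    c=bot.camera(n); cv2.imwrite(f"pics/{n}0.png",c["color"][:,:,::-1])
    print(n,c["fx"],c["fy"],c["cx"],c["cy"],c["rvec"],c["tvec"])
s=bot.state();print(s)
E
```

```text
top 527.3124070636384 527.3124070636384 273.1293074509076 203.09538736736494 [ 2.14071555 -2.14294907  0.18333073] [0.0049392  0.55642205 1.41750786]
scene 461.6105275040014 461.6105275040014 282.84710784885704 212.84117034211502 [ 1.89561627  1.08023197 -0.60557167] [-0.29389283 -0.19507172  1.41196938]
{'clock': 0.1, 'qpos': array([ 1.1624812 ,  0.61579432, -0.01258842,  1.42469937,  0.00809978,
        1.10340104, -0.04038714]), 'dq': array([ 0.0004405 , -0.00334977, -0.00024084, -0.00477596, -0.0003125 ,
        0.00112848,  0.00091878]), 'joint_efforts': array([ 1.84819393e-03, -4.60040402e+01,  2.10125609e-01, -1.66243762e+01,
       -6.12292578e-02,  1.69670972e-02,  1.13099629e-04]), 'position': array([ 0.24193139, -0.60254959,  0.2176284 ]), 'tool_rot': array([[ 9.27969324e-01,  3.72655553e-01, -8.78622312e-04],
       [ 3.72656587e-01, -9.27967009e-01,  2.07334431e-03],
       [-4.26892470e-05, -2.25142431e-03, -9.99997465e-01]]), 'force': array([0.21934834, 0.18358698, 0.61620214]), 'torque': array([-0.00502283, -0.00740175, -0.01946627]), 'finger_force': 0.0, 'grip_width': 0.093264572943699}
```

View pics/top0.png

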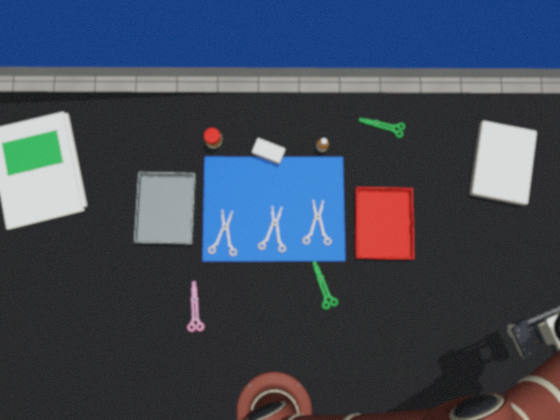

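View pics/scene0.png

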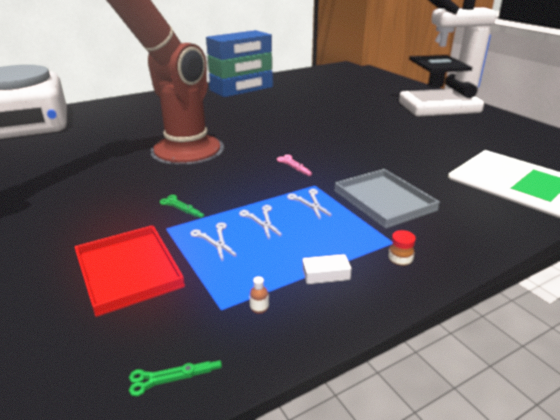

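The top view shows the steel candidates at (225,232), (272,228) and (317,222). The look-alikes are green at (383,126) and (323,286) and pink at (195,307), so I exclude those. The grey tray is at (165,208) and the red tray at (385,223). I'll rectify the top view to a 1 mm/px map as the close crop.

```bash
cat > h.py <<'E'
import cv2,numpy as np
from cell import bot
def rectify(c,x0,x1,y0,y1,z,res):
    # world plane z -> image: up = +x, left = +y; works for pinhole and wrist fisheye
    h,w=int((x1-x0)/res),int((y1-y0)/res)
    X=x1-(np.arange(h)+.5)*res; Y=y1-(np.arange(w)+.5)*res
    P=np.stack([np.repeat(X,w),np.tile(Y,h),np.full(h*w,z)],1)
    p=proj(c,P).reshape(h,w,2).astype(np.float32)
    return cv2.remap(c["color"],p[...,0],p[...,1],cv2.INTER_CUBIC)
def proj(c,P):
    R,_=cv2.Rodrigues(np.array(c["rvec"]));q=P@R.T+np.array(c["tvec"])
    if c.get("fish"):
        r=np.hypot(q[:,0],q[:,1])+1e-12;t=np.arctan2(r,q[:,2]);u=q[:,:2]/r[:,None]*t[:,None]
    else: u=q[:,:2]/q[:,2:]
    return u*[c["fx"],c["fy"]]+[c["cx"],c["cy"]]
def cam(n):
    c=bot.camera(n);c["fish"]=n=="wrist";return c
E
python3 - <<'E'
from h import *
c=cam("top")
im=rectify(c,.38,.78,-.4,.4,.006,.001)
im=im[:,:,::-1].copy()
for k in range(0,800,100): cv2.line(im,(k,0),(k,6),(255,255,255),1)
for k in range(0,400,100): cv2.line(im,(0,k),(6,k),(255,255,255),1)
cv2.imwrite("pics/rect.png",im)
E
```

```text
(no output)
```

View pics/rect.png

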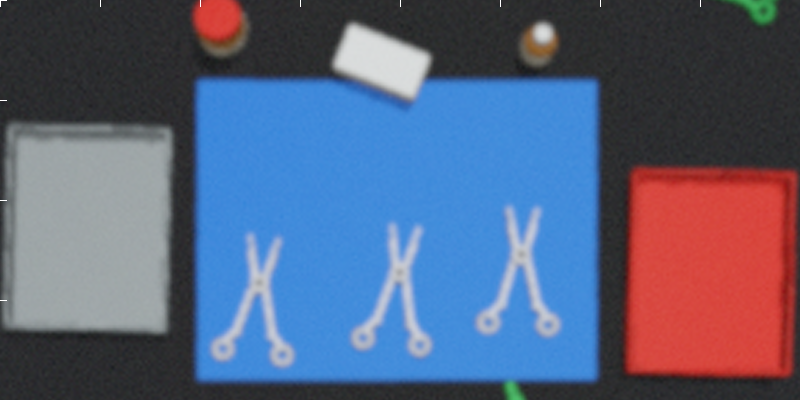

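The crop confirms three steel clamps. Their hubs are at (x,y) ≈ (.497,.140), (.509,0) and (.526,-.121), with the rings towards the base. Tray centres are grey ≈ (.552,.312) and red ≈ (.507,-.311), which matches the 200x160 mm size. I'll start with the nearest clamp, at y=-.121.

Request:
{"api": "step_arm", "payload": {"series": [0.3, 0.94, -0.8, 0, 0, 0.3, 1.88, -1.6, 0, 0, 0.3, 2.82, -2.4, 0, 0, 0.3, 3.76, -3.2, 0, 0, 0.3, 4.7, -4.0, 0, 0]}}

```text
clock: 0.65
position: [0.3576, -0.3826, 0.2185]
tool_rot: [[0.928, 0.373, -0.0], [0.373, -0.928, 0.0], [0.0, -0.0, -1.0]]
force: [0.3, 0.3, -0.5]
grip_width: 0.065
finger_force: 0.0
```

Request:
{"api": "step_arm", "payload": {"series": [0.3, 0.94, -0.8, 0.3, 0, 0.3, 1.88, -1.6, 0.6, 0, 0.3, 2.82, -2.4, 0.9, 0, 0.3, 3.76, -3.2, 1.2, 0, 0.3, 4.7, -4.0, 1.5, 0]}}

```text
clock: 1.15
position: [0.4706, -0.1679, 0.1592]
tool_rot: [[0.928, 0.372, 0.0], [0.372, -0.928, -0.0], [0.0, 0.0, -1.0]]
force: [1.1, -1.1, 0.4]
grip_width: 0.0649
finger_force: 0.0
```

Request:
{"api": "step_arm", "payload": {"series": [0.3, 0.5, -0.4, 0.3, 0.14, 0.3, 0.9, -0.8, 0.6, 0.28, 0.3, 1.0, -0.84, 0.8, 0.43, 0.3, 1.0, -0.84, 0.8, 0.43, 0.3, 1.0, -0.84, 0.8, 0.43]}}

```text
clock: 1.65
position: [0.4944, -0.1239, 0.1276]
tool_rot: [[0.999, -0.045, -0.001], [-0.045, -0.999, -0.0], [-0.001, 0.001, -1.0]]
force: [0.5, -1.1, 0.5]
grip_width: 0.0653
finger_force: 0.0
```

```bash
python3 - <<'E'
from h import *
c=cam("wrist");s=bot.state()
print(s["position"],c["fx"],c["tvec"])
im=rectify(c,.40,.60,-.22,.18,.007,.0005)[:,:,::-1]
cv2.imwrite("pics/w1.png",im)
E
```

```text
[ 0.4944599  -0.12437161  0.12792084] 325.19226210127806 [-0.10115469  0.47254027  0.44406716]
```

View pics/w1.png

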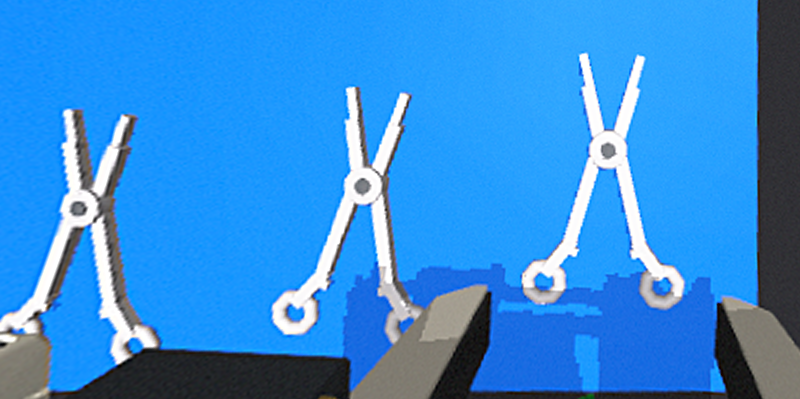

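The wrist view shows this clamp's hub at (608,150), which is (.525,-.124), with the rings at (545,283) and (661,287). The tool is aligned to within 1 mm, so I'll descend and squeeze in small steps.

Request:
{"api": "step_arm", "payload": {"series": [0.3, 0, 0, 1.0, 0, 0.4, 0, -0.02, 2.0, 0, 0.5, 0, -0.02, 2.8, 0, 0.5, 0, -0.02, 3.1, 0, 0.55, 0, -0.02, 3.1, 0]}}

```text
clock: 2.2
position: [0.4938, -0.1234, 0.0028]
tool_rot: [[0.999, -0.049, -0.002], [-0.049, -0.999, 0.001], [-0.002, -0.0, -1.0]]
force: [-0.1, -0.4, 0.4]
grip_width: 0.0436
finger_force: 0.0
```

Request:
{"api": "step_arm", "payload": {"series": [0.6, 0, 0, 0, 0, 0.63, 0, 0, 0, 0, 0.65, 0, 0, 0, 0, 0.67, 0, 0, 0, 0, 0.67, 0, 0, 0, 0]}}

```text
clock: 2.7
position: [0.4957, -0.1229, 0.0047]
tool_rot: [[0.999, -0.048, 0.003], [-0.048, -0.999, -0.0], [0.003, 0.0, -1.0]]
force: [0.6, -0.3, 3.1]
grip_width: 0.0308
finger_force: 2.7
```

Request:
{"api": "step_arm", "payload": {"series": [0.68, 0, 0, 0, 0, 0.68, 0, 0, 0, 0, 0.69, 0, 0, 0, 0, 0.69, 0, 0, 0, 0]}}

```text
clock: 3.1
position: [0.4955, -0.1226, 0.0039]
tool_rot: [[0.999, -0.048, 0.002], [-0.048, -0.999, -0.0], [0.002, -0.0, -1.0]]
force: [-0.0, 0.4, 5.6]
grip_width: 0.0288
finger_force: 3.2
```

Request:
{"api": "step_arm", "payload": {"series": [0.71, 0, 0, 0, 0, 0.73, 0, 0, 0, 0, 0.75, 0, 0, 0, 0, 0.76, 0, 0, 0, 0, 0.76, 0, 0, 0, 0]}}

```text
clock: 3.6
position: [0.4946, -0.1225, 0.0036]
tool_rot: [[0.999, -0.048, -0.0], [-0.048, -0.999, 0.0], [-0.0, -0.0, -1.0]]
force: [-0.7, 0.9, 5.3]
grip_width: 0.0224
finger_force: 3.0
```

The clamp follows the fingers at 3 N, so its hinge is free. I'll close it fully.

Request:
{"api": "step_arm", "payload": {"series": [0.78, 0, 0, 0, 0, 0.8, 0, 0, 0, 0, 0.82, 0, 0, 0, 0, 0.83, 0, 0, 0, 0, 0.83, 0, 0, 0, 0]}}

```text
clock: 4.1
position: [0.4943, -0.1227, 0.0035]
tool_rot: [[0.999, -0.048, -0.001], [-0.048, -0.999, 0.0], [-0.001, -0.0, -1.0]]
force: [-0.5, 0.4, 4.2]
grip_width: 0.0157
finger_force: 2.9
```

Request:
{"api": "step_arm", "payload": {"series": [0.84, 0, 0, 0, 0, 0.84, 0, 0, 0, 0, 0.84, 0, 0, 0, 0]}}

```text
clock: 4.4
position: [0.4943, -0.1227, 0.0035]
tool_rot: [[0.999, -0.048, -0.001], [-0.048, -0.999, 0.0], [-0.001, -0.0, -1.0]]
force: [-1.0, -0.3, 3.1]
grip_width: 0.0156
finger_force: 14.9
```

The clamp shut at 15.6 mm with 15 N. Next I'll lift it and carry it to the grey tray, into the slot at y≈.272.

Request:
{"api": "step_arm", "payload": {"series": [0.84, 0, 0, -0.8, 0, 0.84, 0, 0, -1.8, 0, 0.84, 0, -0.9, -2.4, 0, 0.84, 0, -2.0, -2.4, 0, 0.84, 0, -3.1, -2.4, 0]}}

```text
clock: 4.9
position: [0.5011, 0.0018, 0.1002]
tool_rot: [[0.999, -0.05, 0.002], [-0.05, -0.999, -0.0], [0.002, 0.0, -1.0]]
force: [1.3, 0.4, -0.9]
grip_width: 0.0157
finger_force: 14.6
```

Request:
{"api": "step_arm", "payload": {"series": [0.84, 0.12, -1.1, 0, 0, 0.84, 0.24, -2.2, 0, 0, 0.84, 0.36, -3.3, 0, 0, 0.84, 0.5, -4.4, 0, 0, 0.84, 0.66, -5.5, 0, 0]}}

```text
clock: 5.4
position: [0.5372, 0.2212, 0.0989]
tool_rot: [[0.999, -0.048, -0.001], [-0.048, -0.999, -0.001], [-0.001, 0.001, -1.0]]
force: [1.4, 0.2, -0.3]
grip_width: 0.0157
finger_force: 14.6
```

Request:
{"api": "step_arm", "payload": {"series": [0.84, 0, -0.8, 0, 0, 0.84, 0, -1.31, 0, 0, 0.84, 0, -1.31, 0, 0, 0.84, 0, -1.31, 0, 0]}}

```text
clock: 5.8
position: [0.54, 0.2697, 0.0991]
tool_rot: [[0.999, -0.05, -0.001], [-0.05, -0.999, -0.003], [-0.001, 0.003, -1.0]]
force: [0.7, -0.6, -0.4]
grip_width: 0.0153
finger_force: 14.6
```

```bash
python3 - <<'E'
from h import *
c=cam("wrist");s=bot.state()
print(s["position"],s["finger_force"],s["grip_width"])
im=rectify(c,.44,.70,.18,.44,.024,.0005)[:,:,::-1]
t=cam("top");im2=rectify(t,.44,.70,.18,.44,.024,.0005)[:,:,::-1]
cv2.imwrite("pics/w2.png",cv2.resize(np.hstack([im,im2]),(800,400)))
E
```

```text
[0.54037484 0.26857151 0.09930801] 14.641792327165604 0.015502315313498084
```

View pics/w2.png

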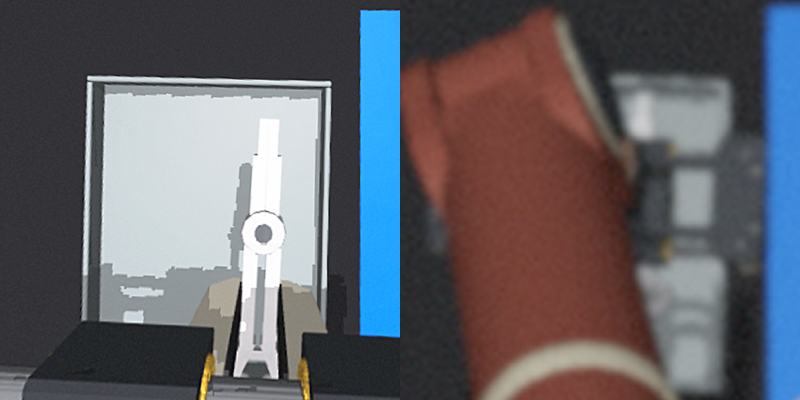

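The wrist view shows the shut clamp inside the tray outline. The rim runs from y=.3834 to .2255 with its front edge at x=.649, so the tray centre is ≈ (.549,.3045) and the clamp sits 36 mm right of it. I'll lower it and let go.

Request:
{"api": "step_arm", "payload": {"series": [0.84, 0, 0, 0.9, 0, 0.84, 0, 0, 1.8, 0, 0.84, 0, 0, 2.15, 0, 0.84, 0, 0, 2.25, 0, 0.84, 0, 0, 2.25, 0]}}

```text
clock: 6.4
position: [0.5408, 0.2711, 0.0101]
tool_rot: [[0.999, -0.05, 0.001], [-0.05, -0.999, -0.0], [0.001, 0.0, -1.0]]
force: [-0.1, 0.5, -1.1]
grip_width: 0.0156
finger_force: 14.6
```

Request:
{"api": "step_arm", "payload": {"series": [0.84, 0, 0, 0, 0, 0.79, 0, 0, 0, 0, 0.75, 0, 0, 0, 0, 0.75, 0, 0, 0, 0, 0.75, 0, 0, 0, 0]}}

```text
clock: 6.9
position: [0.5403, 0.2722, 0.0101]
tool_rot: [[0.999, -0.048, 0.001], [-0.048, -0.999, 0.0], [0.001, -0.0, -1.0]]
force: [0.7, 0.4, 0.9]
grip_width: 0.0235
finger_force: 0.0
```

Request:
{"api": "step_arm", "payload": {"series": [0.75, 0, 0, -0.4, 0, 0.75, 0, 0, -1.2, 0, 0.6, 0, 0, -2.3, 0, 0.3, 0, 0, -2.7, 0, 0.3, 0, 0, -2.7, 0]}}

```text
clock: 7.4
position: [0.5421, 0.2729, 0.1209]
tool_rot: [[0.999, -0.048, 0.006], [-0.048, -0.999, 0.003], [0.006, -0.004, -1.0]]
force: [-0.4, 1.1, -0.5]
grip_width: 0.0427
finger_force: 0.0
```

Request:
{"api": "step_arm", "payload": {"series": [0.3, -0.45, 0.9, 0, 0.02, 0.3, -0.9, 1.8, 0, 0.05, 0.3, -1.3, 2.6, 0, 0.07, 0.3, -1.69, 3.3, 0, 0.07, 0.3, -1.69, 3.3, 0, 0.07]}}

```text
clock: 7.9
position: [0.4623, 0.1382, 0.1162]
tool_rot: [[0.992, -0.124, -0.007], [-0.124, -0.992, -0.004], [-0.006, 0.005, -1.0]]
force: [0.0, -0.3, -0.3]
grip_width: 0.0652
finger_force: 0.0
```

```bash
python3 - <<'E'
from h import *
c=cam("wrist");s=bot.state()
print(s["position"],s["tool_rot"][:2,0],s["grip_width"])
im=rectify(c,.40,.66,.0,.39,.008,.0005)[:,:,::-1]
cv2.imwrite("pics/w3.png",im)
E
```

```text
[0.46437081 0.14109078 0.11658102] [ 0.99261175 -0.12128932] 0.06491198096757977
```

View pics/w3.png

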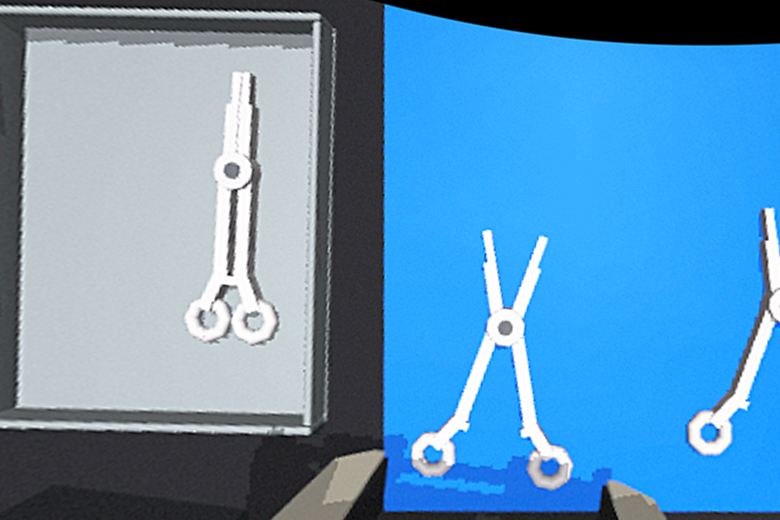

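The first clamp lies shut and flat in the grey tray. The next clamp's hub is at (506,327), which is (.4965,.137), with the ring midpoint at (492,461). I'll descend and squeeze in steps.

Request:
{"api": "step_arm", "payload": {"series": [0.3, 0, 0.07, 1.0, -0.01, 0.4, 0, 0.07, 2.0, -0.01, 0.5, 0, 0.07, 2.6, -0.01, 0.5, 0, 0.07, 2.85, -0.01, 0.55, 0, 0.07, 2.85, -0.01]}}

```text
clock: 8.45
position: [0.4658, 0.1416, 0.0022]
tool_rot: [[0.994, -0.107, -0.002], [-0.107, -0.994, 0.0], [-0.002, 0.0, -1.0]]
force: [-0.1, 0.7, -0.1]
grip_width: 0.0437
finger_force: 0.0
```

Request:
{"api": "step_arm", "payload": {"series": [0.6, 0, 0, 0, 0, 0.63, 0, 0, 0, 0, 0.65, 0, 0, 0, 0, 0.67, 0, 0, 0, 0, 0.67, 0, 0, 0, 0]}}

```text
clock: 8.95
position: [0.4663, 0.1408, 0.0041]
tool_rot: [[0.994, -0.108, 0.001], [-0.108, -0.994, 0.001], [0.001, -0.001, -1.0]]
force: [-0.6, -0.3, 1.3]
grip_width: 0.0329
finger_force: 29.0
```

Request:
{"api": "step_arm", "payload": {"series": [0.68, 0, 0, 0, 0, 0.68, 0, 0, 0, 0, 0.68, 0, 0, 0, 0]}}

```text
clock: 9.25
position: [0.4663, 0.1408, 0.0041]
tool_rot: [[0.994, -0.108, 0.001], [-0.108, -0.994, 0.001], [0.001, -0.001, -1.0]]
force: [-0.6, 0.0, 5.3]
grip_width: 0.0326
finger_force: 29.0
```

At 32.7 mm the clamp doesn't yield to 29 N, so this is the seized one. I'll ease the grip back to about 15 N and carry it, still open, to the red tray.

Request:
{"api": "step_arm", "payload": {"series": [0.656, 0, 0, 0, 0, 0.656, 0, 0, 0, 0, 0.656, 0, 0, 0, 0]}}

```text
clock: 9.55
position: [0.4663, 0.1408, 0.0041]
tool_rot: [[0.994, -0.108, 0.001], [-0.108, -0.994, 0.001], [0.001, -0.001, -1.0]]
force: [-0.6, 0.5, 6.5]
grip_width: 0.0331
finger_force: 23.8
```

Request:
{"api": "step_arm", "payload": {"series": [0.656, 0, 0, -0.6, 0, 0.656, 0, 0, -1.5, 0, 0.656, 0.1, 0.6, -2.3, 0, 0.656, 0.25, 1.5, -2.4, 0, 0.656, 0.4, 2.4, -2.4, 0]}}

```text
clock: 10.05
position: [0.472, 0.0428, 0.1007]
tool_rot: [[0.994, -0.106, 0.002], [-0.106, -0.994, 0.0], [0.002, -0.001, -1.0]]
force: [0.9, 0.1, -1.4]
grip_width: 0.033
finger_force: 23.7
```

Request:
{"api": "step_arm", "payload": {"series": [0.656, 0.19, 1.1, 0, -0.02, 0.656, 0.38, 2.2, 0, -0.04, 0.656, 0.57, 3.3, 0, -0.06, 0.656, 0.76, 4.4, 0, -0.08, 0.656, 0.94, 5.5, 0, -0.09]}}

```text
clock: 10.55
position: [0.4843, -0.1811, 0.099]
tool_rot: [[1.0, -0.018, -0.001], [-0.018, -1.0, 0.001], [-0.001, -0.001, -1.0]]
force: [0.4, 0.8, -1.2]
grip_width: 0.0328
finger_force: 23.7
```

Request:
{"api": "step_arm", "payload": {"series": [0.656, 0.1, 1.1, 0, 0, 0.656, 0.2, 2.2, 0, 0, 0.656, 0.26, 3.15, 0, 0, 0.656, 0.26, 3.15, 0, 0, 0.656, 0.26, 3.15, 0, 0]}}

```text
clock: 11.05
position: [0.4919, -0.3062, 0.0986]
tool_rot: [[1.0, -0.021, -0.002], [-0.021, -1.0, 0.001], [-0.002, -0.001, -1.0]]
force: [-0.2, 1.7, -0.0]
grip_width: 0.0333
finger_force: 23.7
```

```bash
python3 - <<'E'
from h import *
c=cam("wrist");s=bot.state()
print(s["position"],s["finger_force"],s["grip_width"])
im=rectify(c,.39,.65,-.44,-.05,.024,.0005)[:,:,::-1]
cv2.imwrite("pics/w4.png",im)
E
```

```text
[ 0.49255235 -0.3043122   0.09875583] 23.661064761690795 0.03299868141382907
```

View pics/w4.png

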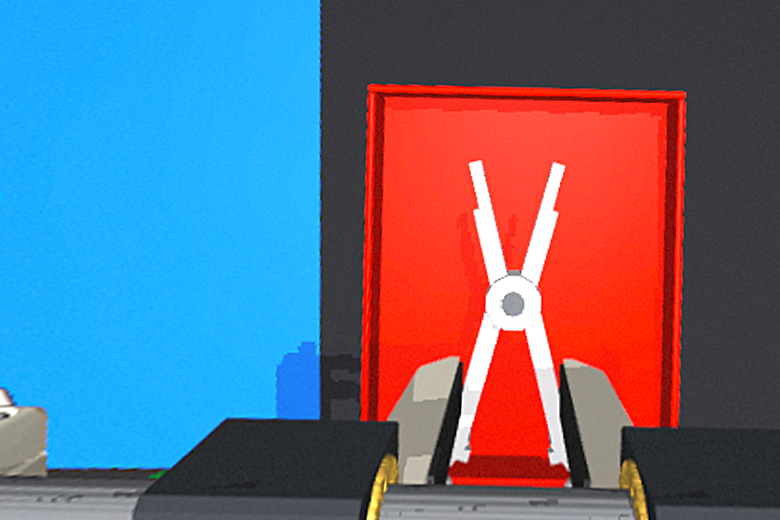

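The view shows the seized clamp, open, over the red tray. The rim runs from u=370 to 686, so the centre is ≈ (.505,-.314), and the clamp is within 10 mm of it. I'll lower and release.

Request:
{"api": "step_arm", "payload": {"series": [0.656, 0, 0.1, 0.9, 0, 0.656, 0, 0.2, 1.8, 0, 0.656, 0, 0.2, 2.15, 0, 0.656, 0, 0.2, 2.25, 0, 0.656, 0, 0.2, 2.25, 0]}}

```text
clock: 11.6
position: [0.4935, -0.3122, 0.0099]
tool_rot: [[1.0, -0.016, 0.0], [-0.016, -1.0, 0.001], [0.0, -0.001, -1.0]]
force: [0.9, 0.2, -0.9]
grip_width: 0.0327
finger_force: 23.7
```

Request:
{"api": "step_arm", "payload": {"series": [0.656, 0, 0, 0, 0, 0.6, 0, 0, 0, 0, 0.55, 0, 0, 0, 0, 0.55, 0, 0, 0, 0, 0.55, 0, 0, 0, 0]}}

```text
clock: 12.1
position: [0.4933, -0.3137, 0.01]
tool_rot: [[1.0, -0.018, 0.001], [-0.018, -1.0, -0.0], [0.001, 0.0, -1.0]]
force: [-0.3, -0.5, 0.7]
grip_width: 0.0418
finger_force: 0.0
```

Request:
{"api": "step_arm", "payload": {"series": [0.55, 0, 0, -0.4, 0, 0.55, 0, 0, -1.2, 0, 0.5, 0, 0, -2.3, 0, 0.3, 0, 0, -2.7, 0, 0.3, 0, 0, -2.7, 0]}}

```text
clock: 12.6
position: [0.4949, -0.3147, 0.1207]
tool_rot: [[1.0, -0.018, 0.006], [-0.018, -1.0, -0.003], [0.006, 0.003, -1.0]]
force: [-0.2, -0.5, -0.1]
grip_width: 0.058
finger_force: 0.0
```

Request:
{"api": "step_arm", "payload": {"series": [0.3, -0.07, -1.1, 0, 0, 0.3, -0.14, -2.2, 0, 0.02, 0.3, -0.21, -3.3, 0, 0.04, 0.3, -0.28, -4.4, 0, 0.06, 0.3, -0.35, -5.5, 0, 0.09]}}

```text
clock: 13.1
position: [0.4817, -0.0915, 0.1162]
tool_rot: [[0.994, -0.109, -0.003], [-0.109, -0.994, 0.001], [-0.003, -0.0, -1.0]]
force: [0.5, 0.6, 0.8]
grip_width: 0.0654
finger_force: 0.0
```

Request:
{"api": "step_arm", "payload": {"series": [0.3, 0.0, -1.1, 0, 0, 0.3, 0.04, -2.0, 0, 0, 0.3, 0.05, -2.35, 0, 0, 0.3, 0.05, -2.35, 0, 0, 0.3, 0.05, -2.35, 0, 0]}}

```text
clock: 13.6
position: [0.4945, -0.0021, 0.117]
tool_rot: [[0.994, -0.11, -0.002], [-0.11, -0.994, -0.002], [-0.002, 0.002, -1.0]]
force: [-0.5, -0.5, -1.2]
grip_width: 0.0652
finger_force: 0.0
```

```bash
python3 - <<'E'
from h import *
c=cam("wrist");s=bot.state()
print(s["position"],s["tool_rot"][:2,0],s["grip_width"])
im=rectify(c,.40,.60,-.13,.13,.008,.0005)[:,:,::-1]
cv2.imwrite("pics/w5.png",im)
E
```

```text
[ 0.4946312  -0.00275166  0.1171717 ] [ 0.99375083 -0.11161616] 0.06512735576310953
```

View pics/w5.png

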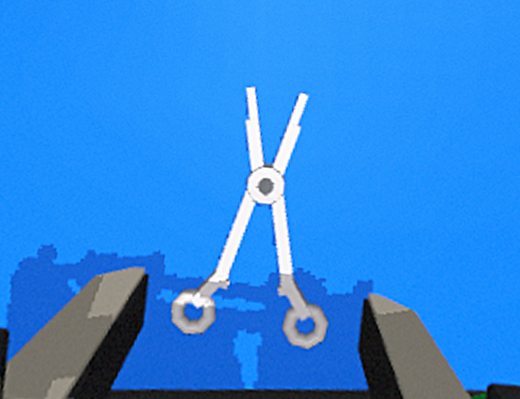

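The third clamp's hub is at (265,186), which is (.507,-.0025), with the ring midpoint at (250,318). The tool must go 17 mm back, then down.

Request:
{"api": "step_arm", "payload": {"series": [0.3, -0.445, -0.04, 0.4, 0, 0.4, -0.445, -0.04, 1.5, 0, 0.5, -0.445, -0.04, 2.5, 0, 0.5, -0.445, -0.04, 2.85, 0, 0.55, -0.445, -0.04, 2.85, 0]}}

```text
clock: 14.15
position: [0.4766, 0.0005, 0.002]
tool_rot: [[0.994, -0.112, -0.003], [-0.112, -0.994, -0.002], [-0.003, 0.002, -1.0]]
force: [-0.5, -0.2, -0.1]
grip_width: 0.0436
finger_force: 0.0
```

Request:
{"api": "step_arm", "payload": {"series": [0.6, 0, 0, 0, 0, 0.62, 0, 0, 0, 0, 0.64, 0, 0, 0, 0, 0.65, 0, 0, 0, 0, 0.655, 0, 0, 0, 0]}}

```text
clock: 14.65
position: [0.4779, 0.0033, 0.004]
tool_rot: [[0.994, -0.108, 0.001], [-0.108, -0.994, -0.0], [0.001, -0.0, -1.0]]
force: [0.3, -0.7, 1.1]
grip_width: 0.0322
finger_force: 1.4
```

Request:
{"api": "step_arm", "payload": {"series": [0.66, 0, 0, 0, 0, 0.66, 0, 0, 0, 0, 0.665, 0, 0, 0, 0, 0.665, 0, 0, 0, 0]}}

```text
clock: 15.05
position: [0.4778, 0.0034, 0.0039]
tool_rot: [[0.994, -0.108, 0.0], [-0.108, -0.994, 0.0], [0.0, -0.0, -1.0]]
force: [-0.1, -1.6, 4.0]
grip_width: 0.0312
finger_force: 2.4
```

Request:
{"api": "step_arm", "payload": {"series": [0.68, 0, 0, 0, 0, 0.7, 0, 0, 0, 0, 0.72, 0, 0, 0, 0, 0.74, 0, 0, 0, 0, 0.76, 0, 0, 0, 0]}}

```text
clock: 15.55
position: [0.4777, 0.0038, 0.0037]
tool_rot: [[0.994, -0.108, 0.0], [-0.108, -0.994, 0.0], [0.0, -0.0, -1.0]]
force: [-1.3, 0.3, 3.8]
grip_width: 0.0231
finger_force: 2.7
```

Request:
{"api": "step_arm", "payload": {"series": [0.78, 0, 0, 0, 0, 0.8, 0, 0, 0, 0, 0.82, 0, 0, 0, 0, 0.83, 0, 0, 0, 0, 0.83, 0, 0, 0, 0]}}

```text
clock: 16.05
position: [0.4776, 0.0028, 0.0035]
tool_rot: [[0.994, -0.109, -0.0], [-0.109, -0.994, -0.001], [-0.0, 0.001, -1.0]]
force: [-0.5, -1.4, 2.4]
grip_width: 0.0162
finger_force: 2.8
```

Request:
{"api": "step_arm", "payload": {"series": [0.84, 0, 0, 0, 0, 0.84, 0, 0, 0, 0, 0.84, 0, 0, 0, 0]}}

```text
clock: 16.35
position: [0.4776, 0.0031, 0.0035]
tool_rot: [[0.994, -0.108, -0.0], [-0.108, -0.994, -0.0], [-0.0, 0.0, -1.0]]
force: [-1.7, -1.3, 1.1]
grip_width: 0.0156
finger_force: 14.7
```

It shut freely as well. It goes to the other grey slot, at y≈.3405.

Request:
{"api": "step_arm", "payload": {"series": [0.84, 0, 0, -0.8, 0, 0.84, 0, 0, -1.8, 0, 0.84, 0, -0.6, -2.4, 0, 0.84, 0.1, -1.6, -2.4, 0, 0.84, 0.2, -2.6, -2.4, 0]}}

```text
clock: 16.85
position: [0.4974, 0.1075, 0.1005]
tool_rot: [[0.994, -0.109, 0.002], [-0.109, -0.994, 0.001], [0.002, -0.001, -1.0]]
force: [0.4, 0.6, -1.8]
grip_width: 0.016
finger_force: 14.6
```

Request:
{"api": "step_arm", "payload": {"series": [0.84, 0.07, -1.1, 0, 0, 0.84, 0.14, -2.2, 0, 0, 0.84, 0.21, -3.3, 0, 0, 0.84, 0.29, -4.4, 0, 0, 0.84, 0.36, -5.5, 0, 0]}}

```text
clock: 17.35
position: [0.534, 0.3257, 0.0989]
tool_rot: [[0.994, -0.107, -0.002], [-0.107, -0.994, 0.0], [-0.002, -0.0, -1.0]]
force: [0.7, 0.3, -0.9]
grip_width: 0.0156
finger_force: 14.6
```

Request:
{"api": "step_arm", "payload": {"series": [0.84, 0, -0.45, 0, -0.04, 0.84, 0, -0.45, 0, -0.08, 0.84, 0, -0.45, 0, -0.08, 0.84, 0, -0.45, 0, -0.08]}}

```text
clock: 17.75
position: [0.5363, 0.3406, 0.099]
tool_rot: [[1.0, -0.029, -0.001], [-0.029, -1.0, -0.001], [-0.001, 0.001, -1.0]]
force: [-0.0, -0.1, -0.1]
grip_width: 0.0156
finger_force: 14.6
```

Request:
{"api": "step_arm", "payload": {"series": [0.84, 0, 0, 0.9, 0, 0.84, 0, 0, 1.8, 0, 0.84, 0, 0, 2.15, 0, 0.84, 0, 0, 2.25, 0, 0.84, 0, 0, 2.25, 0]}}

```text
clock: 18.25
position: [0.5374, 0.3409, 0.01]
tool_rot: [[1.0, -0.029, 0.001], [-0.029, -1.0, 0.0], [0.001, -0.0, -1.0]]
force: [-0.4, -0.4, -1.1]
grip_width: 0.0156
finger_force: 14.6
```

Request:
{"api": "step_arm", "payload": {"series": [0.84, 0, 0, 0, 0, 0.79, 0, 0, 0, 0, 0.75, 0, 0, 0, 0, 0.75, 0, 0, 0, 0, 0.75, 0, 0, 0, 0]}}

```text
clock: 18.75
position: [0.5371, 0.3412, 0.0102]
tool_rot: [[1.0, -0.028, 0.001], [-0.028, -1.0, 0.001], [0.001, -0.001, -1.0]]
force: [0.1, 0.6, 0.0]
grip_width: 0.0232
finger_force: 0.0
```

Request:
{"api": "step_arm", "payload": {"series": [0.75, 0, 0, -0.4, 0, 0.75, 0, 0, -1.2, 0, 0.75, 0, 0, -2.3, 0, 0.75, 0, 0, -3.4, 0, 0.75, 0, 0, -4.0, 0]}}

```text
clock: 19.25
position: [0.5387, 0.342, 0.1754]
tool_rot: [[1.0, -0.028, 0.007], [-0.028, -1.0, 0.004], [0.007, -0.004, -1.0]]
force: [0.5, -0.4, 0.1]
grip_width: 0.023
finger_force: 0.0
```

Request:
{"api": "step_arm", "payload": {"series": [0.75, -0.4, 1.0, 0, 0, 0.75, -0.8, 2.0, 0, 0, 0.75, -1.2, 3.0, 0, 0, 0.75, -1.6, 4.0, 0, 0, 0.75, -2.0, 5.0, 0, 0]}}

```text
clock: 19.75
position: [0.4508, 0.1419, 0.171]
tool_rot: [[1.0, -0.028, 0.002], [-0.028, -1.0, 0.001], [0.002, -0.001, -1.0]]
force: [1.5, -1.2, 0.4]
grip_width: 0.0232
finger_force: 0.0
```

```bash
python3 - <<'E'
from h import *
c=cam("wrist");t=cam("top");s=bot.state()
print(s["position"])
a=rectify(c,.44,.66,.2,.4,.008,.0006)[:,:,::-1]
b=rectify(t,.39,.61,-.42,-.22,.008,.0006)[:,:,::-1]
cv2.imwrite("pics/w6.png",np.hstack([a,b]))
E
```

```text
[0.44880494 0.13680296 0.17079744]
```

View pics/w6.png

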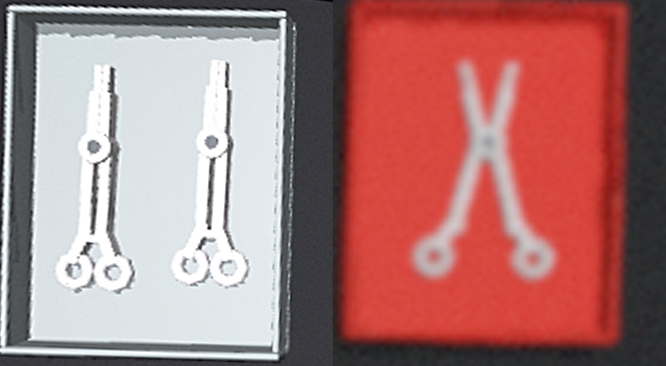

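Both free clamps lie shut and flat in the grey tray, with hubs at (94,147) and (211,142). The seized one lies open in the red tray, with its hub at (487,143). The arm is clear of everything, so I'm handing in.

```bash
python3 -c "
from cell import bot
print(bot.hand_in())"
```

```text
the job is handed in; nothing more can be done
None
```

The job is handed in: the seized clamp (the one nearest the grey tray) lies open in the red tray and the two free ones lie shut in the grey tray, but testing the seized one briefly pressed it to 29 N a finger, over your 25 N limit though under the 40 N that counts as forcing.

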